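# Reset the slide scanner's interlock

### The job

The slide scanner has stopped because its slide tray was left open. Push the tray fully home, then press the two round reset keys on the control pad together, one fingertip on each, hold both fully down for three seconds, and let go. Do not press the square keys, do not pick up or shift the pad, and leave the other things on the bench undisturbed.

Things in the scene. Friction and masses are not known exactly. Their poses are not given: they have to be found in the camera images.
- scanner: low white slide scanner fixed to the bench. Its frame's origin is on the bench under the middle of where the tray's front face stands when home; its +x points into the machine, +y to the left seen from the front, z up. Housing 290 deep, 250 wide, 100 mm high, its front starts 18 mm behind the origin (at +x)
- tray_front (a point): middle of the front face of the grey slide tray, 38 mm above the bench. The tray is a solid slab drawer 124 wide and 150 long, front face from 18 to 58 mm above the bench, with glass slides shown in its top; it sticks out of the scanner's front along the scanner's -x and is pushed in along +x (about 2 to 4 N of friction; stays where left; a hard stop at home)
- tray (a joint): how far the tray stands out, m: 0 fully home, at most 0.085
- pad: grey control pad, 108 (x) by 170 (y) mm, upper face 30 mm above the bench, about 0.85 kg, lying loose on its rubber sole; origin at the centre of its underside, z up. The round keys are at x = -20, y = +30 and -30 mm, the square keys at x = +32, y = 45, 0 and -45 mm
- key_left_top (a point): white round key, 26 mm across, flat top 10 mm above the pad's upper face; the point is the middle of its top; one of the two interlock reset keys; their middles are 60 mm apart; this one is on the pad's +y side
- key_right_top (a point): white round key, 26 mm across, flat top 10 mm above the pad's upper face; the point is the middle of its top; one of the two interlock reset keys; their middles are 60 mm apart; this one is on the pad's -y side
- key_left (a joint): how far this round reset key is pressed, m: 0 up, 0.006 fully down; springs back. Needs about 1 N to start and 4 N to be fully down (the pair together 8 N)
- key_right (a joint): how far this round reset key is pressed, m: 0 up, 0.006 fully down; springs back. Needs about 1 N to start and 4 N to be fully down (the pair together 8 N)
- square0_top (a point): white square key, 14 mm, flat top 5 mm above the pad's upper face, in the row of three 52 mm further in +x of the pad than the round pair; not part of this job; the point is the middle of its top
- square1_top (a point): white square key, 14 mm, flat top 5 mm above the pad's upper face, in the row of three 52 mm further in +x of the pad than the round pair; not part of this job; the point is the middle of its top
- square2_top (a point): white square key, 14 mm, flat top 5 mm above the pad's upper face, in the row of three 52 mm further in +x of the pad than the round pair; not part of this job; the point is the middle of its top
- square0 (a joint): how far this square key is pressed, m: 0 up, 0.003 fully down
- square1 (a joint): how far this square key is pressed, m: 0 up, 0.003 fully down
- square2 (a joint): how far this square key is pressed, m: 0 up, 0.003 fully down
- reagent: amber bottle, 52 mm across, 115 mm high, standing beyond the pad; bystander, loose; origin at the centre of its underside
- jar: small clear jar, 42 mm across, 50 mm high, beyond the pad; bystander, loose; origin at the centre of its underside
- marker: white marker pen with a blue cap, 125 long, 13.5 mm thick, lying on the robot's side of the pad, along its own x; bystander, loose; origin at the centre of its underside
- slidebox: blue slide box, 95 x 90 x 32 mm, on top of the scanner; bystander, loose; origin at the centre of its underside
- dish: closed clear dish, 92 mm across, 16 mm high, lying between pad and scanner on the robot's side; bystander, loose; origin at the centre of its underside
- beaker: glass beaker, 66 mm across, 85 mm high, standing between pad and scanner; bystander, loose; origin at the centre of its underside
Things that resemble listed ones, but are neither listed nor needed, are in the scene too. Of the things that look like the pad, take the one that is farthest to the robot's left at the start.

How it is judged:
By the outcome, as a careful person would: the job done as asked, in the order asked, and still so for the second after the job is handed in, with the robot touching nothing.
It also fails if it takes over 58 s, if anything falls off the work surface, if the arm or the gripper's body presses on something with over 40 N, if the wrist force passes 120 N, or if a joint passes its speed limit or range.

### The arm

A 7-joint arm with a two-finger parallel gripper is mounted at the origin on the work surface. World frame = base frame: x ahead of the robot, y to its left, z up, the work surface at z = 0. Lengths are in m, angles in rad, forces in N, time in s.
With the tool pointing down it reaches from about 0.425 to 0.925 m from the base axis. Payload 6.8 kg.
Tool frame: the origin (TCP) lies midway between the tips of the shut fingers; the grasp point (between the pads) lies 19 mm behind it; z points along the fingers, y is the direction in which the jaws open and shut (so a half turn about z gives the same grasp; the last joint's range is limited). The gripper opens to 85 mm and grips with 20 to 120 N. Pads are 22 mm wide; open, the fingers measure 114 mm over their backs; the gripper's body (76 mm by 85 mm) begins 54 mm behind the grasp point. The pads swing forward as they close: fully open they stand 13 mm farther back than shut.
Start: joints at [-1.356, 0.477, 0.022, 1.555, -0.011, 1.109, -0.083], TCP at [0.214, 0.64, 0.231] pointing down, gripper open.
Joint ranges: [-2.96, 2.96], [-0.34, 2.1], [-1.41, 1.46], [0.24, 2.44], [-1.37, 4.51], [0.17, 1.92], [-2.96, 2.96]. Speed limits (rad/s): [2.39, 2.39, 3.14, 3.14, 3.14, 3.14, 3.14].

### API

Orientations are given as a unit quaternion [w, x, y, z].
In Python, from station import * gives the robot as it stands. The module is installed in compiled form; this text tells all that it offers.
- The arm moves only by the tool jog_arm, never from a script. Its arguments are lists of equal length, an entry for each row: "dp": the shift along the tool's x, y, z in units of 25 mm (1.0 is 25 mm), a list of three; "angular": the turn, a rotation vector about the tool's x, y, z in units of 5 degrees (1.0 is 5 degrees), a list of three; "claw": the finger opening in mm, from 0 to 85.4. A call has exactly 5 rows; each row is the pose to reach, as a shift and turn from the pose commanded when the call began, along the tool's axes at that moment; what a row does not reach only later rows make up. A row lasts 1/10 s, in which the tool goes at most 50 mm and 8.59 degrees, less where a joint would pass 70% of its speed; a pose out of reach is approached as far as the arm can. A call with a gripper value outside its range is refused whole. The fingers move at their own pace and stop on an object; "grip_force" is the grip in N (left out, the last holds). Time passes only in rows, so rows that repeat a pose let the fingers close, or fill a call up. It gives the time, the measured TCP pose, the force and the opening at its end, in the units of the state.
- get_obs(): the state, without advancing time (a new reading comes with each control period).
- read_camera(name): name is "side" or "top"; returns a dict with "pixels" (480x640x3 uint8, blue, green, red), "camera_matrix" (3x3 intrinsics, pixels), "rvec" (rotation vector, rad) and "tvec" (3), from world to camera coordinates, as OpenCV has them. Camera axes: x right, y down, z forward; pixel columns grow to the right and rows downward; lengths in m; the calibration is good to about 2 mm. A picture is of the moment at which its call begins. There is no depth.
- hand_in(): hands the job in, once; it reports no verdict.
The state is a dict: "t": time; "q": joint angles; "joint_vel": joint speeds; "joint_torque": joint torques, N m; "eef_pos": TCP position; "tool_rot": TCP orientation; "contact_force": force on the tool from outside, world axes, zero at the start; "torque": the same for the moment, N m; "gripper_width": opening from 0.0 (shut) to 1.0 (fully open).
Only numpy, scipy, OpenCV 4.12 (cv2) and the standard library are available. Lean on these libraries where they do the work, as an engineer would, in place of code of your own. Each camera call takes 0.05 s, during which the arm holds its last target.

## Working session

There is one attempt and no reset: what is moved stays moved. The work goes in short steps, Python scripts to look and compute and a tool call to move; the robot and the scene stay as the last step left them, time stands still between calls to the robot, and variables do not carry over. Pictures are saved under pics/ and viewed, and the job is handed in when it is done.

Besides the shell and the picture viewer there is one more tool, called after ">>>" as name(argument=value, ...) on one line, values as JSON. jog_arm: Moves the arm, as the interface text tells. Its arguments: {"type":"object","properties":{"dp":{"type":"array","items":{"type":"array","items":{"type":"number"}}},"angular":{"type":"array","items":{"type":"array","items":{"type":"number"}}},"claw":{"type":"array","items":{"type":"number"}},"grip_force":{"type":"number"}},"required":["dp","angular","claw"]}

```bash
mkdir -p pics; python3 - <<'E'
from station import *
import cv2
o=get_obs(); print({k:(v if not hasattr(v,'round') or isinstance(v,float) else v.round(4)) for k,v in o.items()})
for n in("top","side"):
    c=read_camera(n); cv2.imwrite(f"pics/{n}0.png",c["pixels"]); print(n,c["camera_matrix"],c["rvec"],c["tvec"])
E
```

```text
{'t': 0.0, 'q': array([-1.3561,  0.4778,  0.0224,  1.5564, -0.0115,  1.1093, -0.0831]), 'joint_vel': array([ 0.0011, -0.0012, -0.0009, -0.001 , -0.0004, -0.0012, -0.0009]), 'joint_torque': array([-9.00000e-04, -5.96458e+01,  1.60720e+00, -2.81193e+01,
        1.23000e-02,  9.20000e-03, -0.00000e+00]), 'eef_pos': array([0.214 , 0.6396, 0.2303]), 'tool_rot': array([-1.000e-04,  1.607e-01,  9.870e-01, -9.000e-04]), 'contact_force': array([-0.3323, -0.1815, -0.7762]), 'torque': array([ 0.0085,  0.0471, -0.0172]), 'gripper_width': 1.0010855811639652}
top [[452.56141085   0.         320.44847128]
 [  0.         452.56141085 244.87053655]
 [  0.           0.           1.        ]] [ 2.01818947 -2.17459565  0.26691817] [0.04694911 0.54208935 0.86321478]
side [[624.09211242   0.         328.4080747 ]
 [  0.         624.09211242 231.61852188]
 [  0.           0.           1.        ]] [ 1.95835344 -0.85511803  0.47072186] [-0.34531953  0.27817221  0.84587857]
```

View pics/top0.png

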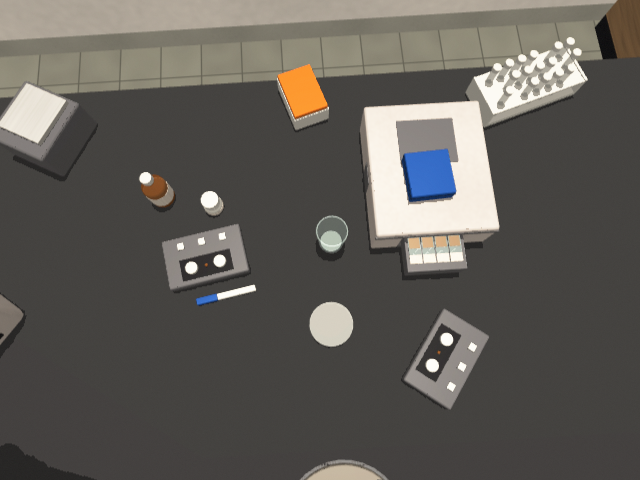

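View pics/side0.png

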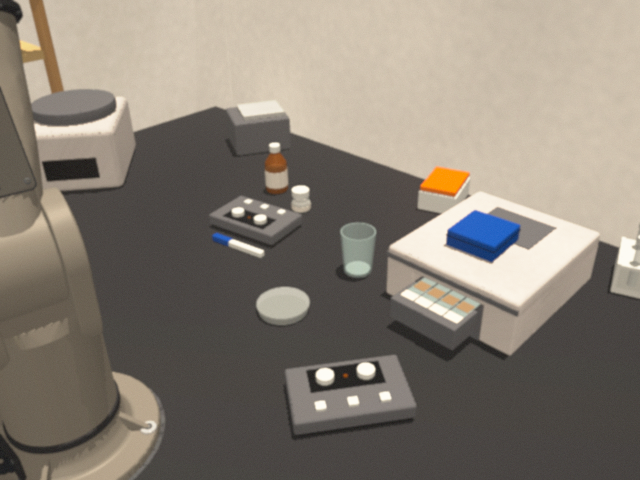

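```bash
cat > h.py <<'E'
import numpy as np,cv2
CAL={"top":(np.array([[452.56141085,0,320.44847128],[0,452.56141085,244.87053655],[0,0,1]]),np.array([2.01818947,-2.17459565,0.26691817]),np.array([0.04694911,0.54208935,0.86321478])),
"side":(np.array([[624.09211242,0,328.4080747],[0,624.09211242,231.61852188],[0,0,1]]),np.array([1.95835344,-0.85511803,0.47072186]),np.array([-0.34531953,0.27817221,0.84587857]))}
def ray(n,uv,z):
    K,r,t=CAL[n];R=cv2.Rodrigues(r)[0];c=-R.T@t
    d=R.T@np.linalg.inv(K)@np.array([uv[0],uv[1],1.]);return c+d*(z-c[2])/d[2]
def proj(n,P):
    K,r,t=CAL[n];return cv2.projectPoints(np.atleast_2d(np.array(P,float)),r,t,K,None)[0][:,0]
E
python3 - <<'E'
import cv2
a=cv2.imread("pics/top0.png");b=cv2.imread("pics/side0.png")
f=lambda im,x,y,w,h,s,n:cv2.imwrite(n,cv2.resize(im[y:y+h,x:x+w],None,fx=s,fy=s,interpolation=cv2.INTER_CUBIC))
f(a,140,160,130,100*15//10,5*.8,"pics/c1.png") if 0 else f(a,150,205,120,110,5,"pics/c1.png")
f(a,350,195,160,100,5,"pics/c2.png")
f(b,200,185,120,70,6,"pics/c3.png")
f(b,380,255,130,100,6,"pics/c4.png")
E
```

```text
(no output)
```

View pics/c1.png

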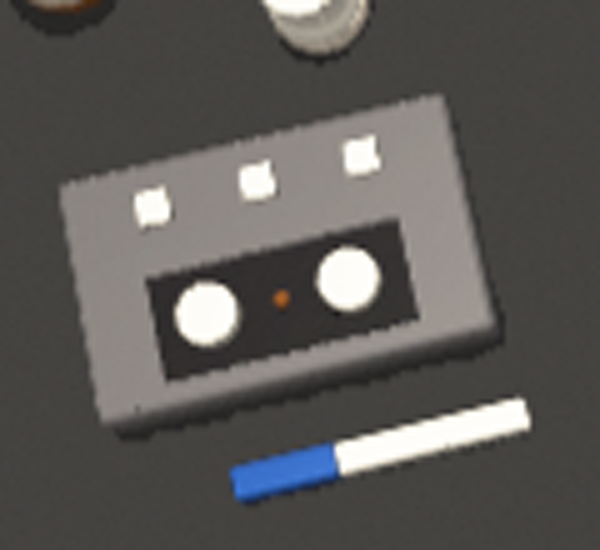

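View pics/c2.png

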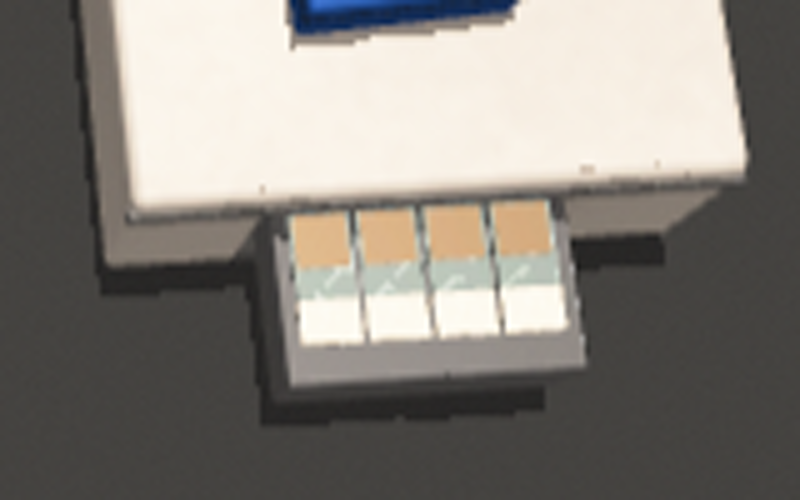

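View pics/c3.png

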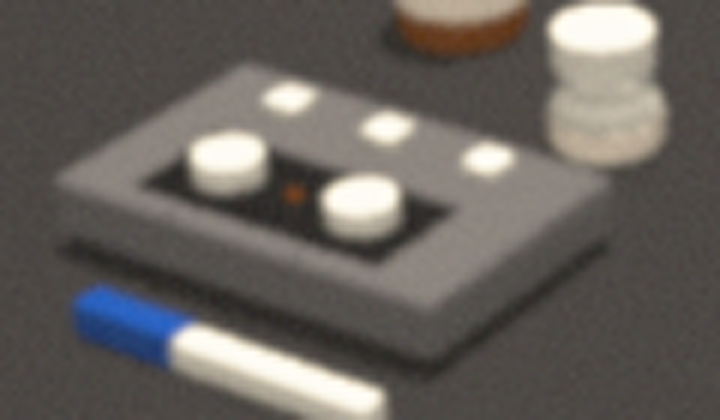

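View pics/c4.png

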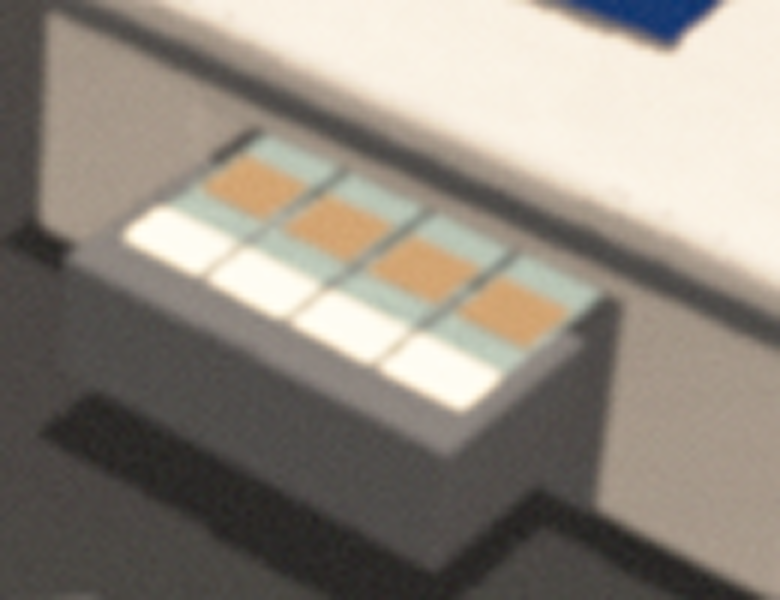

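```bash
python3 - <<'E'
from h import *
T=lambda x,y,ox,oy,s:((x+.5)/s-.5+ox,(y+.5)/s-.5+oy)
p=lambda n,cam,uv,z:(print(n,ray(cam,uv,z).round(4)),ray(cam,uv,z))[1]
k=[]
for x,y in((206.5,314),(348,279)): k.append(p("key top","top",T(x,y,150,205,5),.04))
for x,y in((228,157),(362,201)): p("key side","side",T(x,y,200,185,6),.04)
for x,y in((153,207),(257,181),(361,156)): p("sq","top",T(x,y,150,205,5),.035)
for x,y in((288,97),(387,127),(488,158)): p("sq side","side",T(x,y,200,185,6),.035)
d=k[0]-k[1];print("key dist",np.linalg.norm(d),"yaw +y",np.degrees(np.arctan2(d[1],d[0])))
a=p("tray L","top",T(290,386,350,195,5),.058);b=p("tray R","top",T(585,368,350,195,5),.058)
print(np.linalg.norm(a-b),np.degrees(np.arctan2(*(a-b)[1::-1])))
a=p("tray L","side",T(72,258,380,255,6),.058);b=p("tray R","side",T(450,455,380,255,6),.058)
print(np.linalg.norm(a-b),np.degrees(np.arctan2(*(a-b)[1::-1])))
a=p("house L","top",T(130,208,350,195,5),.1);b=p("house R","top",T(747,175,350,195,5),.1)
print(np.linalg.norm(a-b),np.degrees(np.arctan2(*(a-b)[1::-1])))
for n,uv,z in(("beaker",(330,247),0),("dish",(331,325),.016),("mk",T(235,485,150,205,5),.007),("mk",T(527,412,150,205,5),.007),("bot",(147,179),.115),("jar",(209,199),.05)):p(n,"top",uv,z)
# projected model of tcp
print(proj("top",[[.214,.64,.231]]))
E
```

```text
key top [0.5223 0.2789 0.04  ]
key top [0.5328 0.2197 0.04  ]
key side [0.5172 0.2743 0.04  ]
key side [0.5275 0.2153 0.04  ]
sq [0.5713 0.3025 0.035 ]
sq [0.5794 0.2585 0.035 ]
sq [0.5872 0.2141 0.035 ]
sq side [0.5668 0.3012 0.035 ]
sq side [0.5754 0.2568 0.035 ]
sq side [0.5836 0.2126 0.035 ]
key dist 0.06005952113251534 yaw +y 100.10986229524458
tray L [ 0.4763 -0.167   0.058 ]
tray R [ 0.4748 -0.2883  0.058 ]
0.1213767530372376 89.26820244924171
tray L [ 0.474  -0.1696  0.058 ]
tray R [ 0.4725 -0.2908  0.058 ]
0.12127518529596458 89.26305092938745
house L [ 0.5452 -0.1034  0.1   ]
house R [ 0.5405 -0.3502  0.1   ]
0.2468973999281763 88.90860705429367
beaker [ 0.5539 -0.0155  0.    ]
dish [ 0.3839 -0.0036  0.016 ]
mk [0.4545 0.2763 0.007 ]
mk [0.4765 0.1516 0.007 ]
bot [0.694  0.3452 0.115 ]
jar [0.6666 0.2366 0.05  ]
[[-85.02471726 462.48609014]]
```

```bash
cat > plan.py <<'E'
from station import *
from h import *
import sys
from scipy.spatial.transform import Rotation as Ro
def plan(tgt,yaw):
    # yaw = world heading of the tool y axis, deg, tool straight down
    o=get_obs();q=np.array(o["tool_rot"]);R=Ro.from_quat(q[[1,2,3,0]])
    y=np.radians(yaw);Y=np.array([np.cos(y),np.sin(y),0]);Z=np.array([0,0,-1.]);X=np.cross(Y,Z)
    Rt=Ro.from_matrix(np.stack([X,Y,Z],1))
    print("t",round(o["t"],2),"pos",np.round(o["eef_pos"],4),"F",np.round(o["contact_force"],2),"w",round(o["gripper_width"],3),"q",np.round(o["q"],2),
     "\n tool y heading",np.degrees(np.arctan2(*R.as_matrix()[1::-1,1])).round(2),"\n dp",(R.inv().apply(np.array(tgt)-o["eef_pos"])/.025).round(3),"ang",(np.degrees((R.inv()*Rt).as_rotvec())/5).round(3))
if __name__=="__main__":
    a=[float(x) for x in sys.argv[1:]];plan(a[:3],a[3])
E
python3 plan.py .357 .445 .231 80
```

```text
t 0.1 pos [0.214  0.6396 0.2304] F [-0.07  0.51 -0.76] w 0.998 q [-1.36  0.48  0.02  1.56 -0.01  1.11 -0.08] 
 tool y heading 71.51 
 dp [-7.896 -5.568 -0.013] ang [-0.019 -0.    -1.699]
```

>>> jog_arm(dp=[[-1.6,-1.1,0],[-3.2,-2.2,0],[-4.7,-3.3,0],[-6.3,-4.4,0],[-7.9,-5.6,0]], angular=[[0,0,-0.3],[0,0,-0.7],[0,0,-1.0],[0,0,-1.4],[0,0,-1.7]], claw=[0,0,0,0,0], grip_force=20)

```text
t: 0.6
eef_pos: [0.3577, 0.443, 0.231]
tool_rot: [-0.0, 0.086, 0.996, -0.0]
contact_force: [1.2, 0.5, -0.2]
gripper_width: 0.143
```

```bash
python3 plan.py .47 .22 .21 89
```

```text
t 0.6 pos [0.3577 0.443  0.231 ] F [ 1.21  0.47 -0.18] w 0.143 q [-1.04  0.3   0.05  1.82 -0.02  1.02  0.41] 
 tool y heading 80.1 
 dp [-5.957 -8.015  0.841] ang [-0.004 -0.002 -1.78 ]
```

>>> jog_arm(dp=[[-1.2,-1.6,0.1],[-2.4,-3.2,0.3],[-3.6,-4.8,0.5],[-4.8,-6.4,0.7],[-6.0,-8.0,0.8]], angular=[[0,0,-0.4],[0,0,-0.7],[0,0,-1.1],[0,0,-1.4],[0,0,-1.8]], claw=[0,0,0,0,0])

```text
t: 1.1
eef_pos: [0.4698, 0.2204, 0.2108]
tool_rot: [-0.0, 0.008, 1.0, -0.0]
contact_force: [0.7, 0.7, 0.3]
gripper_width: -0.001
```

```bash
python3 plan.py .46 -.02 .20 89.1
```

```text
t 1.1 pos [0.4698 0.2204 0.2108] F [0.73 0.68 0.26] w -0.001 q [-0.68  0.24  0.14  1.96 -0.04  0.95  1.04] 
 tool y heading 89.08 
 dp [ 0.237 -9.621  0.437] ang [-0.004 -0.008 -0.003]
```

>>> jog_arm(dp=[[0,-1.9,0],[0.1,-3.8,0.1],[0.1,-5.8,0.2],[0.2,-7.7,0.3],[0.2,-9.6,0.4]], angular=[[0,0,0],[0,0,0],[0,0,0],[0,0,0],[0,0,0]], claw=[0,0,0,0,0])

```text
t: 1.6
eef_pos: [0.4595, -0.0193, 0.2011]
tool_rot: [-0.0, 0.009, 1.0, 0.0]
contact_force: [1.2, -0.5, -0.7]
gripper_width: -0.0
```

```bash
python3 plan.py .435 -.229 .12 89.1
```

```text
t 1.6 pos [ 0.4595 -0.0193  0.2011] F [ 1.16 -0.47 -0.7 ] w -0.0 q [-0.36  0.16  0.3   2.1  -0.06  0.9   1.52] 
 tool y heading 89.01 
 dp [ 0.835 -8.405  3.244] ang [ 0.002 -0.004 -0.019]
```

>>> jog_arm(dp=[[0.3,-1.9,0],[0.6,-3.8,0.4],[0.8,-5.7,1.2],[0.8,-7.5,2.2],[0.8,-8.4,3.2]], angular=[[0,0,0],[0,0,0],[0,0,0],[0,0,0],[0,0,0]], claw=[0,0,0,0,0])

```text
t: 2.1
eef_pos: [0.4363, -0.2308, 0.1211]
tool_rot: [0.001, 0.01, 1.0, -0.001]
contact_force: [0.9, 1.1, 1.1]
gripper_width: 0.001
```

```bash
python3 plan.py .435 -.229 .043 89.1
```

```text
t 2.1 pos [ 0.4363 -0.2308  0.1211] F [0.86 1.07 1.15] w 0.001 q [ 0.02  0.34  0.41  2.11 -0.2   0.72  2.11] 
 tool y heading 88.81 
 dp [0.059 0.074 3.122] ang [-0.02   0.019 -0.058]
```

>>> jog_arm(dp=[[0,0,1.0],[0,0,2.0],[0,0,2.8],[0,0,3.1],[0,0,3.1]], angular=[[0,0,0],[0,0,0],[0,0,0],[0,0,0],[0,0,0]], claw=[0,0,0,0,0])

```text
t: 2.6
eef_pos: [0.4361, -0.2267, 0.0431]
tool_rot: [-0.001, 0.009, 1.0, 0.0]
contact_force: [0.5, -0.5, -0.2]
gripper_width: -0.003
```

```bash
python3 plan.py .510 -.229 .043 89.1; python3 - <<'E'
from station import *
import cv2
for n in("top","side"):
    cv2.imwrite(f"pics/{n}1.png",read_camera(n)["pixels"])
b=cv2.imread("pics/side1.png");cv2.imwrite("pics/s1c.png",cv2.resize(b[180:380,340:600],None,fx=3,fy=3))
E
```

```text
t 2.6 pos [ 0.4361 -0.2267  0.0431] F [ 0.49 -0.53 -0.21] w -0.003 q [ 0.08  0.48  0.33  2.15 -0.29  0.56  2.18] 
 tool y heading 89.0 
 dp [-2.959 -0.039 -0.004] ang [ 0.007 -0.024 -0.02 ]
```

View pics/s1c.png

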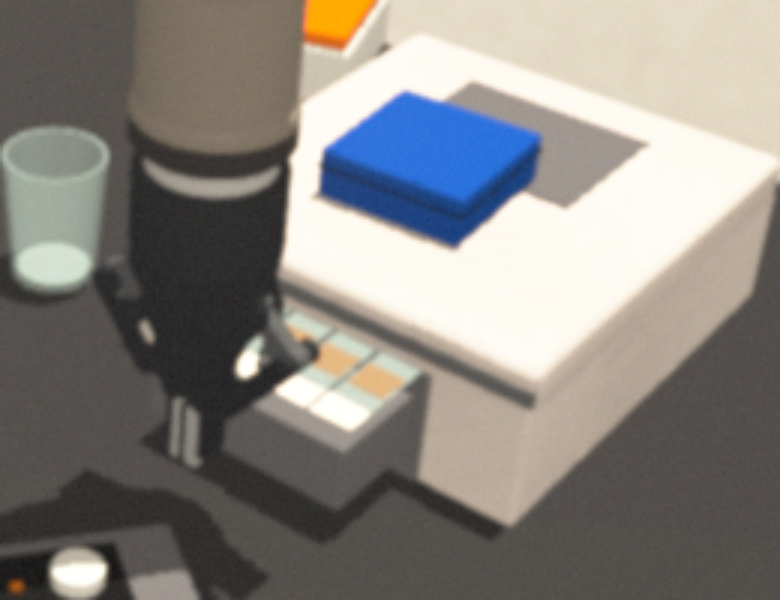

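View pics/top1.png

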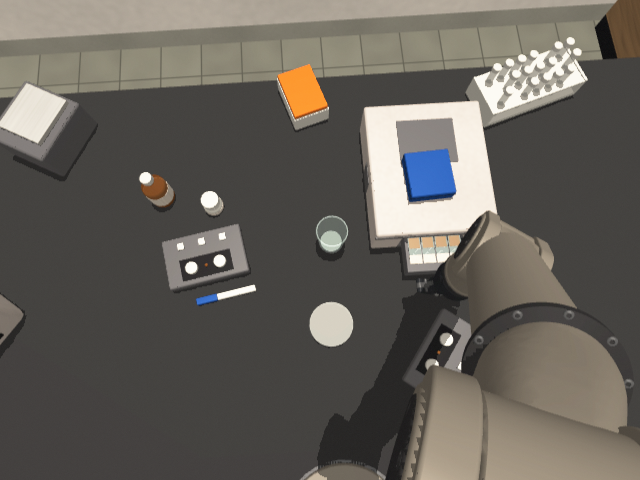

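>>> jog_arm(dp=[[-0.5,0,0],[-1.0,0,0],[-1.4,0,0],[-1.8,0,0],[-2.2,0,0]], angular=[[0,0,0],[0,0,0],[0,0,0],[0,0,0],[0,0,0]], claw=[0,0,0,0,0])

```text
t: 3.2
eef_pos: [0.4925, -0.2277, 0.0438]
tool_rot: [-0.0, 0.009, 1.0, 0.0]
contact_force: [-3.1, -0.0, 1.8]
gripper_width: 0.004
```

>>> jog_arm(dp=[[-0.15,0,0],[-0.3,0,0],[-0.4,0,0],[-0.5,0,0],[-0.6,0,0]], angular=[[0,0,0],[0,0,0],[0,0,0],[0,0,0],[0,0,0]], claw=[0,0,0,0,0])

```text
t: 3.7
eef_pos: [0.5065, -0.228, 0.0437]
tool_rot: [-0.0, 0.009, 1.0, 0.0]
contact_force: [-1.9, 1.8, 0.3]
gripper_width: -0.003
```

Pushing steadily at about 2–3 N; continue in small increments until the stop.

>>> jog_arm(dp=[[-0.08,0,0],[-0.16,0,0],[-0.24,0,0],[-0.32,0,0],[-0.32,0,0]], angular=[[0,0,0],[0,0,0],[0,0,0],[0,0,0],[0,0,0]], claw=[0,0,0,0,0])

```text
t: 4.2
eef_pos: [0.5142, -0.2283, 0.0437]
tool_rot: [-0.001, 0.009, 1.0, 0.0]
contact_force: [-4.1, 1.9, 0.4]
gripper_width: 0.003
```

>>> jog_arm(dp=[[-0.04,0,0],[-0.08,0,0],[-0.12,0,0],[-0.12,0,0],[-0.12,0,0]], angular=[[0,0,0],[0,0,0],[0,0,0],[0,0,0],[0,0,0]], claw=[0,0,0,0,0])

```text
t: 4.7
eef_pos: [0.5142, -0.2284, 0.0434]
tool_rot: [-0.003, 0.009, 1.0, 0.001]
contact_force: [-11.3, 2.8, 6.4]
gripper_width: 0.002
```

>>> jog_arm(dp=[[-0.04,0,0],[-0.08,0,0],[-0.12,0,0],[-0.12,0,0],[-0.12,0,0]], angular=[[0,0,0],[0,0,0],[0,0,0],[0,0,0],[0,0,0]], claw=[0,0,0,0,0])

```text
t: 5.2
eef_pos: [0.5142, -0.2285, 0.0429]
tool_rot: [-0.006, 0.01, 1.0, 0.001]
contact_force: [-18.0, 2.7, 10.5]
gripper_width: -0.004
```

>>> jog_arm(dp=[[0.3,0,0],[0.9,0,0],[1.6,0,0],[2.4,0,0],[2.8,0,0]], angular=[[0,0,0],[0,0,0],[0,0,0],[0,0,0],[0,0,0]], claw=[0,0,0,0,0])

```text
t: 5.7
eef_pos: [0.4504, -0.2279, 0.0442]
tool_rot: [0.001, 0.009, 1.0, -0.0]
contact_force: [-0.7, -0.3, -0.1]
gripper_width: 0.002
```

>>> jog_arm(dp=[[0,0,-1.0],[0,0,-2.5],[0,0,-4.0],[-0.1,0.8,-5.4],[-0.2,1.8,-6.2]], angular=[[0,0,0],[0,0,0],[0,0,0],[0,0,0],[0,0,0]], claw=[0,0,0,0,0])

```text
t: 6.2
eef_pos: [0.4589, -0.1837, 0.2023]
tool_rot: [0.003, 0.01, 1.0, -0.001]
contact_force: [0.8, 0.1, -0.9]
gripper_width: 0.001
```

```bash
python3 plan.py .465 .02 .20 95; python3 - <<'E'
from station import *
import cv2
cv2.imwrite("pics/side2.png",read_camera("side")["pixels"])
E
```

```text
t 6.2 pos [ 0.4589 -0.1837  0.2023] F [ 0.84  0.1  -0.86] w 0.001 q [-0.13  0.22  0.44  2.04 -0.12  0.9   1.93] 
 tool y heading 88.83 
 dp [-0.079  8.15   0.079] ang [-0.024  0.076 -1.233]
```

View pics/side2.png

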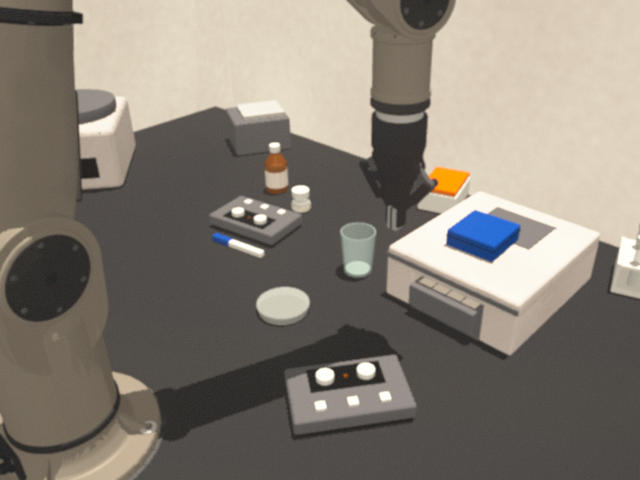

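>>> jog_arm(dp=[[0,1.7,0],[0,3.4,0],[-0.1,5.0,0],[-0.1,6.6,0],[-0.1,8.2,0]], angular=[[0,0,-0.2],[0,0,-0.5],[0,0,-0.7],[0,0,-0.9],[0,0,-1.2]], claw=[45.5,45.5,45.5,45.5,45.5])

```text
t: 6.75
eef_pos: [0.4637, 0.0245, 0.1994]
tool_rot: [0.001, -0.044, 0.999, 0.0]
contact_force: [0.2, -0.7, 0.6]
gripper_width: 0.535
```

```bash
python3 plan.py .525 .247 .16 100
```

```text
t 6.75 pos [0.4637 0.0245 0.1994] F [ 0.22 -0.7   0.62] w 0.535 q [-0.44  0.16  0.28  2.09 -0.06  0.89  1.54] 
 tool y heading 95.06 
 dp [-3.222  8.649  1.59 ] ang [ 0.004  0.034 -0.989]
```

>>> jog_arm(dp=[[-0.6,1.7,0.3],[-1.2,3.5,0.6],[-1.9,5.2,1.0],[-2.5,6.9,1.3],[-3.2,8.6,1.6]], angular=[[0,0,-0.2],[0,0,-0.4],[0,0,-0.6],[0,0,-0.8],[0,0,-1.0]], claw=[45.5,45.5,45.5,45.5,45.5])

```text
t: 7.25
eef_pos: [0.5246, 0.2463, 0.1587]
tool_rot: [0.001, -0.088, 0.996, 0.001]
contact_force: [1.4, -0.5, 0.1]
gripper_width: 0.529
```

```bash
python3 plan.py .525 .247 .07 100
```

```text
t 7.25 pos [0.5246 0.2463 0.1587] F [ 1.38 -0.48  0.13] w 0.529 q [-0.68  0.4   0.16  1.87 -0.08  0.88  1.28] 
 tool y heading 100.06 
 dp [-0.014  0.023  3.549] ang [0.012 0.022 0.012]
```

>>> jog_arm(dp=[[0,0,0.9],[0,0,1.9],[0,0,2.9],[0,0,3.5],[0,0,3.5]], angular=[[0,0,0],[0,0,0],[0,0,0],[0,0,0],[0,0,0]], claw=[45.5,45.5,45.5,45.5,45.5])

```text
t: 7.75
eef_pos: [0.5228, 0.2433, 0.0695]
tool_rot: [-0.001, -0.087, 0.996, -0.001]
contact_force: [-0.1, 0.2, -0.6]
gripper_width: 0.532
```

```bash
python3 plan.py .525 .247 .05 100; python3 - <<'E'
from station import *
import cv2
for n,(x,y,w,h) in(("top",(140,190,140,120)),("side",(190,120,140,130))):
    p=read_camera(n)["pixels"];cv2.imwrite(f"pics/{n}3c.png",cv2.resize(p[y:y+h,x:x+w],None,fx=4.5,fy=4.5,interpolation=cv2.INTER_CUBIC))
E
```

```text
t 7.75 pos [0.5228 0.2433 0.0695] F [-0.12  0.21 -0.58] w 0.532 q [-0.65  0.52  0.14  1.93 -0.11  0.7   1.3 ] 
 tool y heading 100.01 
 dp [-0.116  0.129  0.779] ang [-0.012 -0.031  0.002]
```

View pics/top3c.png

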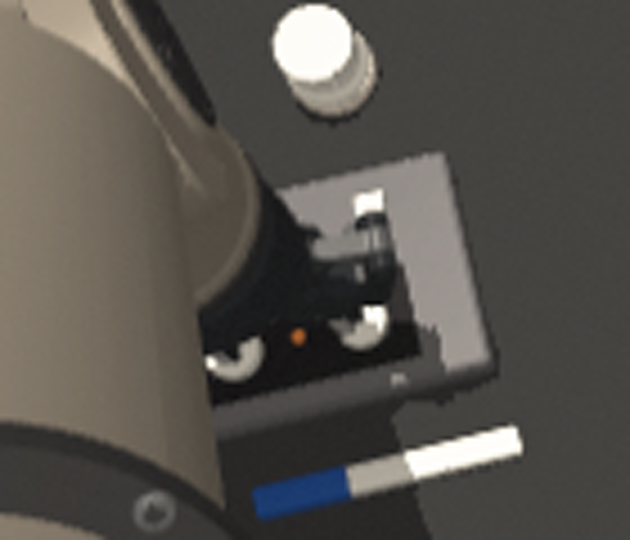

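View pics/side3c.png

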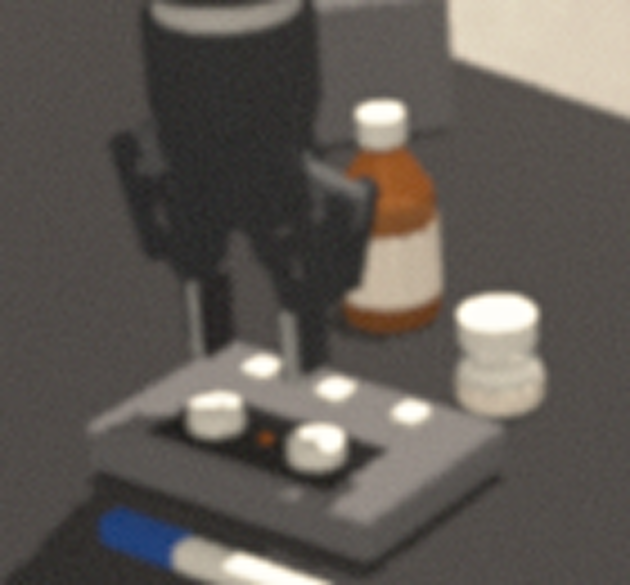

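```bash
python3 - <<'E'
from h import *
y=np.radians(100);Y=np.array([np.cos(y),np.sin(y),0]);X=np.array([-np.cos(y-np.pi/2),-np.sin(y-np.pi/2),0])
c=np.array([.5228,.2433,.0695+.004])
for s in(1,-1):
  for d in (15,37.5/1,30,22.7):
    pass
  for d in(22.7,30,37.2):print(s,d,[((proj("side",c+s*Y*d/1000+X*e)[0]-[190,120]+.5)*4.5-.5).round(0) for e in(-.011,0,.011)])
k=np.array([[.520,.2765,.04],[.530,.2175,.04]])
print(((proj("side",k)-[190,120]+.5)*4.5-.5).round(0))
E
```

```text
1 22.7 [array([240., 341.]), array([224., 351.]), array([209., 360.])]
1 30 [array([228., 338.]), array([212., 347.]), array([197., 356.])]
1 37.2 [array([216., 334.]), array([200., 343.]), array([185., 352.])]
-1 22.7 [array([317., 365.]), array([302., 375.]), array([286., 385.])]
-1 30 [array([329., 369.]), array([314., 379.]), array([299., 389.])]
-1 37.2 [array([342., 373.]), array([327., 383.]), array([311., 393.])]
[[218. 406.]
 [317. 440.]]
```

>>> jog_arm(dp=[[0,0.1,0.2],[-0.1,0.1,0.4],[-0.1,0.1,0.6],[-0.1,0.1,0.7],[-0.1,0.1,0.7]], angular=[[0,0,0],[0,0,0],[0,0,0],[0,0,0],[0,0,0]], claw=[45.5,45.5,45.5,45.5,45.5])

```text
t: 8.35
eef_pos: [0.5253, 0.2464, 0.0534]
tool_rot: [-0.0, -0.087, 0.996, -0.0]
contact_force: [-0.1, 0.3, -0.7]
gripper_width: 0.534
```

```bash
python3 plan.py .525 .247 .04 100
```

```text
t 8.35 pos [0.5253 0.2464 0.0534] F [-0.13  0.33 -0.66] w 0.534 q [-0.65  0.55  0.14  1.93 -0.12  0.67  1.3 ] 
 tool y heading 100.0 
 dp [0.009 0.025 0.536] ang [-0.003 -0.009 -0.001]
```

>>> jog_arm(dp=[[0,0,0.1],[0,0,0.2],[0,0,0.35],[0,0,0.5],[0,0,0.5]], angular=[[0,0,0],[0,0,0],[0,0,0],[0,0,0],[0,0,0]], claw=[45.5,45.5,45.5,45.5,45.5])

```text
t: 8.85
eef_pos: [0.5252, 0.2465, 0.0407]
tool_rot: [-0.001, -0.087, 0.996, -0.0]
contact_force: [0.4, 0.7, 0.2]
gripper_width: 0.533
```

>>> jog_arm(dp=[[0,0,0.04],[0,0,0.08],[0,0,0.12],[0,0,0.16],[0,0,0.16]], angular=[[0,0,0],[0,0,0],[0,0,0],[0,0,0],[0,0,0]], claw=[45.5,45.5,45.5,45.5,45.5])

```text
t: 9.35
eef_pos: [0.5257, 0.2467, 0.0374]
tool_rot: [0.0, -0.087, 0.996, 0.0]
contact_force: [-1.0, 1.3, 2.8]
gripper_width: 0.535
```

>>> jog_arm(dp=[[0,0,0.06],[0,0,0.12],[0,0,0.16],[0,0,0.16],[0,0,0.16]], angular=[[0,0,0],[0,0,0],[0,0,0],[0,0,0],[0,0,0]], claw=[45.5,45.5,45.5,45.5,45.5])

```text
t: 9.85
eef_pos: [0.5257, 0.2467, 0.0336]
tool_rot: [0.0, -0.087, 0.996, 0.0]
contact_force: [-0.8, -1.0, 6.6]
gripper_width: 0.531
```

```bash
python3 plan.py .525 .247 .034 100; python3 -c "
from station import *
import cv2
print(get_obs()['torque'])
p=read_camera('side')['pixels'];cv2.imwrite('pics/s5.png',cv2.resize(p[140:250,190:320],None,fx=6,fy=5,interpolation=2))"
```

```text
t 9.85 pos [0.5257 0.2467 0.0336] F [-0.76 -0.96  6.56] w 0.531 q [-0.65  0.58  0.13  1.93 -0.12  0.63  1.31] 
 tool y heading 100.0 
 dp [ 0.026  0.016 -0.016] ang [0.002 0.002 0.001]
[-0.22778188  0.35476906  0.04612497]
```

View pics/s5.png

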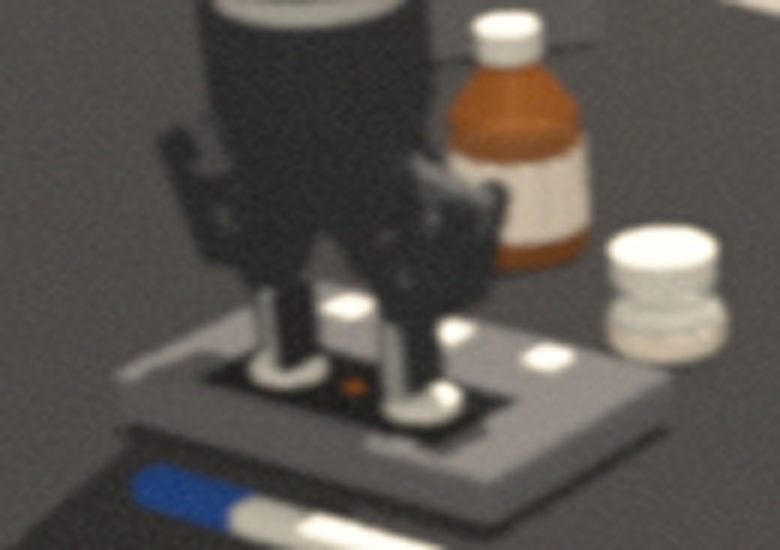

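>>> jog_arm(dp=[[0,0,0.06],[0,0,0.12],[0,0,0.16],[0,0,0.2],[0,0,0.2]], angular=[[0,0,0],[0,0,0],[0,0,0],[0,0,0],[0,0,0]], claw=[45.5,45.5,45.5,45.5,45.5])

```text
t: 10.4
eef_pos: [0.5258, 0.2468, 0.0314]
tool_rot: [-0.0, -0.087, 0.996, 0.0]
contact_force: [-10.1, -4.4, 34.0]
gripper_width: 0.533
```

>>> jog_arm(dp=[[0,0,-0.02],[0,0,-0.04],[0,0,-0.04],[0,0,-0.04],[0,0,-0.04]], angular=[[0,0,0],[0,0,0],[0,0,0],[0,0,0],[0,0,0]], claw=[45.5,45.5,45.5,45.5,45.5])

```text
t: 10.9
eef_pos: [0.5258, 0.2468, 0.0316]
tool_rot: [0.0, -0.087, 0.996, 0.0]
contact_force: [-7.3, -4.0, 24.8]
gripper_width: 0.537
```

```bash
python3 -c "
from station import *
import cv2
o=get_obs();print(o['torque'],o['contact_force'],o['eef_pos'])
p=read_camera('side')['pixels'];cv2.imwrite('pics/s6.png',cv2.resize(p[140:250,190:320],None,fx=6,fy=5,interpolation=2))"
```

```text
[-0.72283421  1.64403607  0.05812548] [-7.27352435 -3.99329054 24.79933801] [0.52578525 0.24675511 0.03155311]
```

View pics/s6.png

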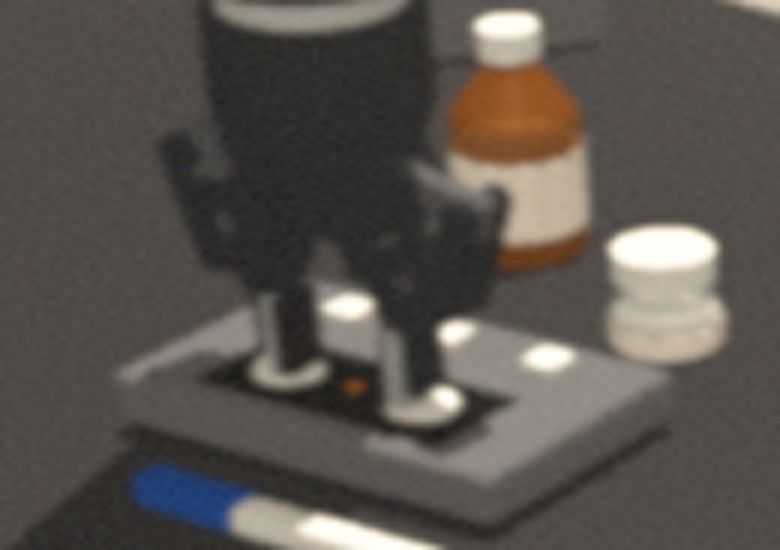

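>>> jog_arm(dp=[[0,0,0],[0,0,0],[0,0,0],[0,0,0],[0,0,0]], angular=[[0,0,0],[0,0,0],[0,0,0],[0,0,0],[0,0,0]], claw=[45.5,45.5,45.5,45.5,45.5])

```text
t: 11.45
eef_pos: [0.5258, 0.2468, 0.0315]
tool_rot: [0.0, -0.087, 0.996, 0.0]
contact_force: [-6.8, -4.4, 24.8]
gripper_width: 0.53
```

>>> jog_arm(dp=[[0,0,0],[0,0,0],[0,0,0],[0,0,0],[0,0,0]], angular=[[0,0,0],[0,0,0],[0,0,0],[0,0,0],[0,0,0]], claw=[45.5,45.5,45.5,45.5,45.5])

```text
t: 11.95
eef_pos: [0.5258, 0.2468, 0.0315]
tool_rot: [0.0, -0.087, 0.996, 0.0]
contact_force: [-7.4, -2.6, 24.4]
gripper_width: 0.533
```

>>> jog_arm(dp=[[0,0,0],[0,0,0],[0,0,0],[0,0,0],[0,0,0]], angular=[[0,0,0],[0,0,0],[0,0,0],[0,0,0],[0,0,0]], claw=[45.5,45.5,45.5,45.5,45.5])

```text
t: 12.45
eef_pos: [0.5258, 0.2468, 0.0315]
tool_rot: [0.0, -0.087, 0.996, 0.0]
contact_force: [-7.3, -2.9, 25.7]
gripper_width: 0.535
```

>>> jog_arm(dp=[[0,0,0],[0,0,0],[0,0,0],[0,0,0],[0,0,0]], angular=[[0,0,0],[0,0,0],[0,0,0],[0,0,0],[0,0,0]], claw=[45.5,45.5,45.5,45.5,45.5])

```text
t: 12.95
eef_pos: [0.5257, 0.2467, 0.0315]
tool_rot: [0.0, -0.087, 0.996, 0.0]
contact_force: [-8.2, -2.9, 24.5]
gripper_width: 0.534
```

>>> jog_arm(dp=[[0,0,0],[0,0,0],[0,0,0],[0,0,0],[0,0,0]], angular=[[0,0,0],[0,0,0],[0,0,0],[0,0,0],[0,0,0]], claw=[45.5,45.5,45.5,45.5,45.5])

```text
t: 13.45
eef_pos: [0.5258, 0.2468, 0.0315]
tool_rot: [0.0, -0.087, 0.996, 0.0]
contact_force: [-6.6, -3.2, 25.5]
gripper_width: 0.53
```

>>> jog_arm(dp=[[0,0,0],[0,0,0],[0,0,0],[0,0,0],[0,0,0]], angular=[[0,0,0],[0,0,0],[0,0,0],[0,0,0],[0,0,0]], claw=[45.5,45.5,45.5,45.5,45.5])

```text
t: 13.95
eef_pos: [0.5258, 0.2468, 0.0316]
tool_rot: [0.0, -0.087, 0.996, 0.0]
contact_force: [-8.0, -3.5, 25.3]
gripper_width: 0.533
```

```bash
python3 -c "
from station import *
import cv2
o=get_obs();print(o['torque'],o['contact_force'],o['eef_pos'])
p=read_camera('side')['pixels'];cv2.imwrite('pics/s7.png',cv2.resize(p[140:250,190:320],None,fx=6,fy=5,interpolation=2))"
```

```text
[-0.70483014  1.64315626  0.00442717] [-8.04987184 -3.53149305 25.32548786] [0.52578103 0.24676378 0.03155496]
```

View pics/s7.png

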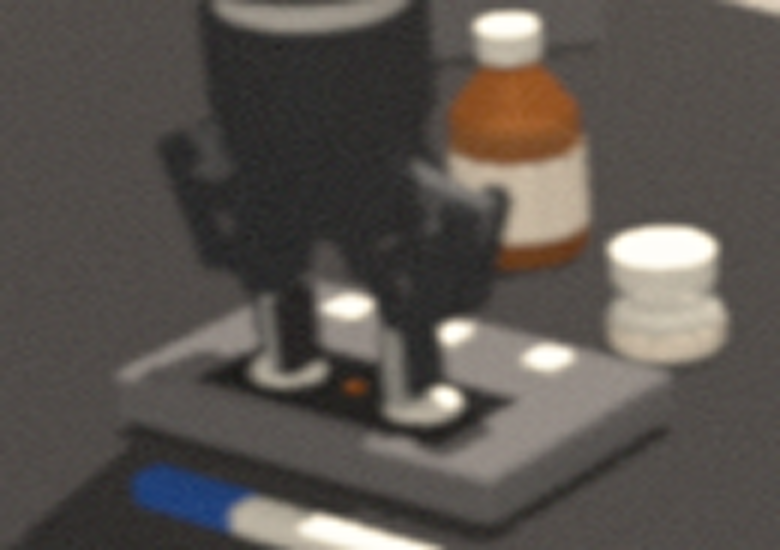

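>>> jog_arm(dp=[[0,0,0],[0,0,-0.1],[0,0,-0.25],[0,0,-0.5],[0,0,-1.0]], angular=[[0,0,0],[0,0,0],[0,0,0],[0,0,0],[0,0,0]], claw=[45.5,45.5,45.5,45.5,45.5])

```text
t: 14.5
eef_pos: [0.5249, 0.2463, 0.0539]
tool_rot: [-0.001, -0.087, 0.996, -0.0]
contact_force: [-0.1, 0.3, -0.1]
gripper_width: 0.529
```

>>> jog_arm(dp=[[0,0,-1.0],[0,0,-2.5],[0,0,-4.0],[0,0,-5.5],[0,0,-6.5]], angular=[[0,0,0],[0,0,0],[0,0,0],[0,0,0],[0,0,0]], claw=[45.5,45.5,45.5,45.5,45.5])

```text
t: 15.0
eef_pos: [0.5264, 0.2469, 0.2203]
tool_rot: [0.002, -0.087, 0.996, 0.001]
contact_force: [0.1, 0.3, -0.4]
gripper_width: 0.531
```

>>> jog_arm(dp=[[0,-1.5,0],[0,-3.0,0],[0,-4.5,0],[0,-6.0,0],[0,-6.0,0]], angular=[[0,0,0],[0,0,0],[0,0,0],[0,0,0],[0,0,0]], claw=[45.5,45.5,45.5,45.5,45.5])

```text
t: 15.5
eef_pos: [0.5524, 0.092, 0.2176]
tool_rot: [0.0, -0.083, 0.997, -0.001]
contact_force: [-0.2, -0.2, -0.3]
gripper_width: 0.533
```

```bash
python3 - <<'E'
from station import *
import cv2,numpy as np
o=get_obs();print(o['t'],o['contact_force'],o['eef_pos'])
for n in("top","side"):
    p=read_camera(n)["pixels"];cv2.imwrite(f"pics/{n}9.png",p)
a=cv2.imread("pics/side0.png");b=cv2.imread("pics/side9.png");t=cv2.imread("pics/top9.png");t0=cv2.imread("pics/top0.png")
f=lambda i,s:cv2.resize(i,None,fx=s,fy=s)
cv2.imwrite("pics/cmp.png",np.vstack([np.hstack([f(a[130:270,200:330],3),f(b[130:270,200:330],3)])]))
cv2.imwrite("pics/cmpt.png",np.hstack([f(t0[160:320,130:270],2.8),f(t[160:320,130:270],2.8)]))
E
```

```text
15.5 [-0.22106239 -0.15718899 -0.28374761] [0.55237595 0.09201898 0.21760032]
```

View pics/cmp.png

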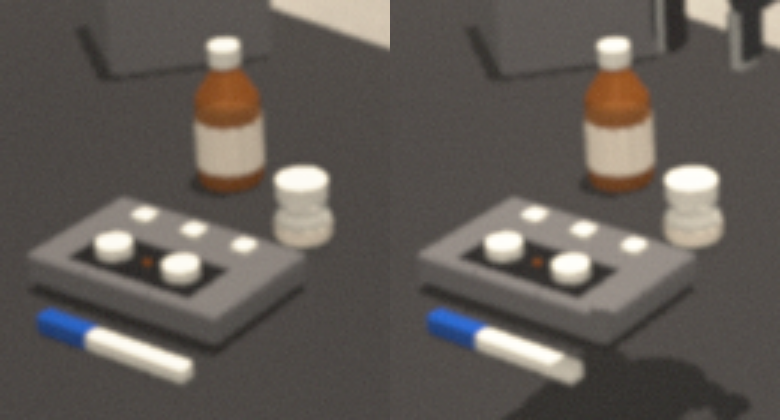

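View pics/cmpt.png

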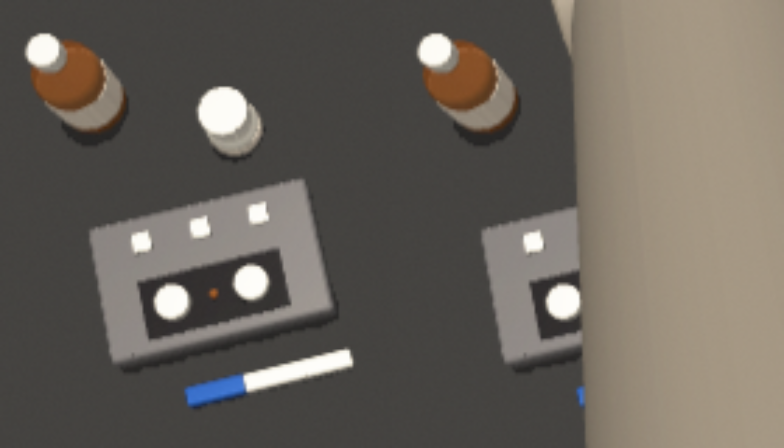

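View pics/side9.png

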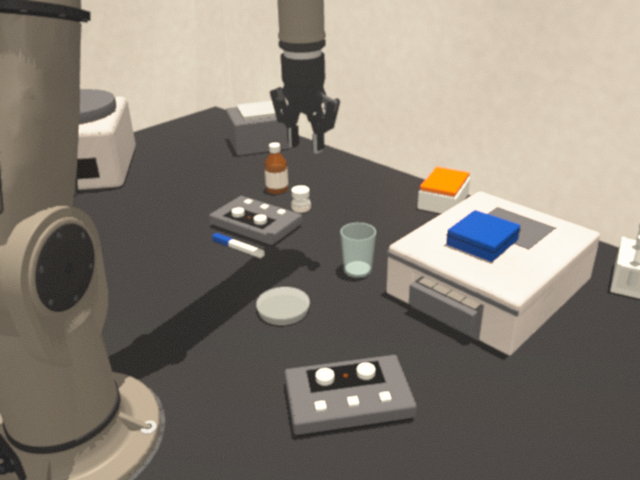

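>>> jog_arm(dp=[[0,0,0],[0,0,0],[0,0,0],[0,0,0],[0,0,0]], angular=[[0,0,0],[0,0,0],[0,0,0],[0,0,0],[0,0,0]], claw=[45.5,45.5,45.5,45.5,45.5])

```text
t: 16.1
eef_pos: [0.5516, 0.0993, 0.2168]
tool_rot: [-0.0, -0.088, 0.996, 0.0]
contact_force: [0.4, -0.2, -1.0]
gripper_width: 0.534
```

```bash
python3 -c "
from station import *
print(hand_in())"
```

```text
the job is handed in; nothing more can be done
None
```

The tray is home, both round reset keys were pressed together and released, and I handed the job in at about 16 s of the 58 s allowed.

- **Tray:** I pushed it in with the shut fingertips. It stopped at TCP x = 0.514, where I had worked out home would be. It did not move further at 18 N, and the last side picture shows it home.
- **Keys:** I used the pad farthest to the robot's left, with one fingertip on each round key. They went down about 6 mm to the stop, and I held them there about 3.6 s at roughly 25 N in total. The moment reading suggested both keys were loaded about equally.
- **Force peak:** The press briefly read 34 N when the keys reached the stop, so I eased it back. A sideways drag of about 8 to 10 N also acted while pressing, and the pad did not visibly shift.
- **Last look:** In the side picture both keys are back up. The pad, marker, jar, bottle, dish, beaker and slide box look unmoved. The arm is clear, with about zero force. The arm hid part of the pad, the jar and most of the marker in the last top picture, so those were checked from the side view only.

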